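Re-hang the lift-off door of a reagent locker and push it shut

TASK

The small locker's lift-off door has been parked in the slotted rack. Take it out and hang it on the locker, standing well open (about square to the front), by lowering both knuckles over the two hinge pins at once until it sits fully down; feel for the pins and do not force it. Let go of it, then push the door fully shut, leaving the bottles, timer and beaker where they are.

Things in the scene. Friction and masses are not known exactly. Their poses are not given: they have to be found in the camera images.
- locker: White open-fronted box fixed to the worktop, 150 wide (y), 120 deep (x), 160 mm high. Origin: middle of the front edge of its underside, on the worktop. x points from the open front into the box, y along the front towards the hinge stile, z up. Two steel arms on that stile carry two upright hinge pins. The locker may stand left or right of the rack.
- hinge_nominal (a point): Mid-point of the hinge strip's adjustment, in the locker's frame x=-16, y=75, z=30 mm (lower pin's shoulder); axes as the locker's. The strip is clamped in slots: the axis of both pins has this x, but lies anywhere up to 10 mm to either side of this point along the locker's y. It does not move and is not reported: find it by touch or sight. A knuckle lowered 15 mm off passes beside the pins.
- upper_pin_nominal (a point): 84 mm straight above hinge_nominal: foot (shoulder) of the upper pin with the strip at mid-adjustment. Both pins: greased, 10 mm diameter, 20 mm long, flat top with 2 mm bevel; shoulder 17 mm wide, 8 mm thick, on an arm from the locker side. So the lower knuckle enters from the front, between lower pin and upper arm, with the door 20 to 55 mm above its seat.
- bumper (a point): Front face of the upper of two rubber bumpers on the stile away from the hinge: locker frame x=-11, y=-49, z=125 mm; axes as the locker's. The shut door's inside rests on them. There is no catch: press the door home gently near its free edge and back off slowly; it settles back by up to about 4 mm.
- door: Loose white lift-off door, 0.2-0.42 kg: panel 10 mm thick, 124 wide, 140 high. Origin on the hinge axis, level with the lower edge; z up. The panel runs along the door's -y, 16 to 140 mm from the axis, mid-plane x=0; -x is the outside. Shut, its axes are the locker's; open by an angle a, its yaw is the locker's minus a. Hung fully down, its origin is 14 mm above the worktop.
- door_knuckle (a point): Underside centre of the lower of the door's two steel knuckles: door frame x=0, y=0, z=16 mm; the upper is 84 mm above it. Each 20 mm outside, bore 12 mm, 16 mm tall. Axes as the door's. Hung, they rest on the pin shoulders; the door then swings freely and stays where it is left.
- door_grip (a point): Middle of the door's top edge, door frame y=-78, z=140 mm, close to above the centre of mass; axes as the door's. Grip here from above, across the 10 mm thickness.
- door_free_edge (a point): Middle of the door's free edge, door frame y=-140, z=70 mm; axes as the door's. Just below it and 12 mm nearer the hinge, the outside has a dark knob 55 mm up, 19 mm out, 14 mm wide. Shut on the bumpers, this point is at about x=-16 mm in the locker's frame.
- rack: Grey parking rack fixed to the worktop: base 130 x 80 x 8 mm, two rails 80 mm long along its x, 13 mm apart, tops 32 mm up. At the start the door stands upright on the base between the rails, panel along the rack's x, hinge edge towards +x, and lifts straight out. Origin: middle of its underside on the worktop; z up.
- amber_bottle: Amber reagent bottle, 60 mm diameter, 114 mm tall, standing in the locker; a bystander. Origin: centre of its underside.
- white_bottle: White reagent bottle, 52 mm diameter, 126 mm tall, standing at the back; a bystander. Origin: centre of its underside.
- timer: Small white bench timer, 58 x 66 x 17 mm, to one side; a bystander. Origin: centre of its underside.
- beaker: Clear beaker, 54 mm diameter, 70 mm tall, to one side; a bystander. Origin: centre of its underside.
Not all that is in view belongs to the job. Of the things shaped like the door, the white one is meant.

How it is judged (in metres and radians):
On the way:
1. the door hangs on both pins, fully down and let go, standing open by at least about 30 degrees (x of door in the frame of locker between -0.021 and -0.011 m and y of door in the frame of locker between 0.06 and 0.09 m and z of door in the frame of locker between 0.01 and 0.018 m and angle between door's own z axis and vertical below 0.09 rad and contact force between door and locker above 0.5 N and contact force between door and the arm below 0.1 N and contact force between door and the fingers below 0.1 N and x of door_free_edge in the frame of locker below -0.08 m), for 0.2 s.
At the end, for the whole second after the job is handed in: The door hangs on both pins (origin 10-18 mm above the worktop, within 5 mm of the hinge line front to back, leaning under 0.09 rad, borne by the locker), untouched and at rest, and is shut: its free edge is less than 26 mm in front of the locker's front plane (16 mm on the bumpers) (x of door in the frame of locker between -0.021 and -0.011 m and y of door in the frame of locker between 0.06 and 0.09 m and z of door in the frame of locker between 0.01 and 0.018 m and angle between door's own z axis and vertical below 0.09 rad and contact force between door and locker above 0.5 N and contact force between door and the arm below 0.1 N and contact force between door and the fingers below 0.1 N and x of door_free_edge in the frame of locker above -0.026 m and y of door_free_edge in the frame of locker below 0 m and linear speed of door below 0.02 m/s).
It fails at once if the amber bottle is moved by more than 25 mm or tipped (distance of amber_bottle from where it was at the start of the episode above 0.025 m or angle between amber_bottle's own z axis and vertical above 0.4 rad).
It fails at once if the white bottle is moved by more than 25 mm or tipped (distance of white_bottle from where it was at the start of the episode above 0.025 m or angle between white_bottle's own z axis and vertical above 0.4 rad).
It fails at once if the timer is moved by more than 25 mm or tipped (distance of timer from where it was at the start of the episode above 0.025 m or angle between timer's own z axis and vertical above 0.4 rad).
It fails at once if the beaker is moved by more than 25 mm or tipped (distance of beaker from where it was at the start of the episode above 0.025 m or angle between beaker's own z axis and vertical above 0.4 rad).
It fails at once if the door is forced against the locker or its pins with more than 60 N (contact force between door and locker above 60 N).
It also fails if it takes over 58 s, if anything falls off the work surface, if the arm or the gripper's body presses on something with over 40 N, if the wrist force passes 120 N, or if a joint passes its speed limit or range.

ROBOT

A 6-joint arm with a two-finger parallel gripper is mounted at the origin on a cart in front of the work surface, level with it; the furniture and walls round the work are solid. World frame = base frame: x ahead of the robot, y to its left, z up, the work surface at z = 0. Lengths are in m, angles in degrees, forces in N, time in s.
With the tool pointing down it reaches from about 0.275 to 0.875 m from the base axis. Payload 12.5 kg.
Tool frame: the origin (TCP) lies between the finger pads; the fingertips stand 17 mm ahead of it and the grasp point (between the pads) lies 2 mm behind it (env.tips_ahead is the distance from the TCP to the fingertips, in m); z points along the fingers, y is the line along which they close (so a half turn about z gives the same grasp; the last joint's range is limited). The gripper opens to 85 mm and grips with 20 to 120 N. Pads are 22 mm wide; open, the fingers measure 114 mm over their backs; the gripper's body (76 mm by 85 mm) begins 54 mm behind the grasp point. The pads swing forward as they close: fully open they stand 13 mm farther back than shut.
Start: joints at [-70.852, 20.094, 94.641, -0, 65.266, -4.847], TCP at [0.224, -0.502, 0.248] pointing down, gripper open.
Joint ranges: [-157.81, 157.81], [-45, 120.19], [0.68, 151.7], [-89.99, 269.99], [4.06, 180], [-164.3, 164.3]. Speed limits (degrees/s): [127.2, 127.2, 159.86, 180, 180, 180].

INTERFACE

Orientations are given as a 3x3 rotation matrix whose columns are the frame's x, y, z axes.
In Python, from rig import env, command_gripper, viewer, job, boxes_of, landmark_of gives the robot as it stands. Calls block until the motion is done:
- env.move_to(position, orientation): joint-space move of the TCP to a pose.
- env.move_linear(position, speed=0.15, rotation=None, max_force=None): straight line of the TCP; rotation=None keeps the orientation; speed is the mean speed in m/s. With max_force (N) it stops when the force on the tool has changed by that much, and returns True; else False.
- env.move_j(angles): joint-space move.
- command_gripper(opening, f_grip=None): finger opening in m; f_grip is the grip in N (None keeps the last); returns when the fingers have stopped.
- env.hold(seconds).
- env.solve_ik(position, orientation): joint angles nearest the present ones, or None.
- viewer.snapshot(name): name is "scene" or "top" or "wrist"; returns the picture (480x640x3 uint8, red, green, blue); there is no depth.
- viewer.camera_params(name): a dict with "fx", "fy", "cx", "cy" (pixels), "R" (3x3) and "t" (3): a world point X has camera coordinates R X + t. Camera axes: x right, y down, z forward; pixel columns grow to the right and rows downward; lengths in m; the calibration is good to about 2 mm. A picture is of the moment at which its call begins: read the wrist's pose just before it. camera_params takes no time and is no camera call; for the wrist camera it gives the pose at the moment of the call.
A pose or a line that the arm cannot do raises env.MotionError and nothing moves.
- job.finish_job(): hands the job in; it is judged then, once.
Trained networks look in the newest picture that a camera, given by its name, has taken for a name from the list of things; names that differ only in an ending like _2 or _b are one class to them, and where a whole thing is asked for, a point or a joint stands for the part that bears it (a point fixed in the world has none). Each returns a list of dicts, best first, with "conf" (0 to 1); they miss things now and then, are a little off and sometimes report something else, mostly with a low value. They report only what shows in the picture. A call takes as long as a camera call. They do not tell look-alikes from the thing itself.
- boxes_of(camera, thing): "box" ([centre column, centre row, width, height] as shares, 0 to 1, of the picture: columns of its width, rows of its height, round what is visible of it).
- landmark_of(camera, thing): "at" ([column, row] as shares, 0 to 1, of the picture: columns of its width, rows of its height: a listed point, or the origin of a listed thing).
Readings, each from a call of its own:
- env.current_t(): time.
- env.current_qpos(): joint angles.
- env.current_joint_velocities(): joint speeds.
- env.current_effort(): joint torques, N m.
- env.current_ee_pos(): TCP position.
- env.current_ee_rot(): TCP orientation.
- env.current_force(): force on the tool from outside, world axes, zero at the start.
- env.current_wrist_torque(): the same for the moment, N m.
- env.current_grip_width(): finger opening in m.
- env.current_grip_force(): force on a finger pad.
Only numpy, scipy, OpenCV 4.12 (cv2) and the standard library are available. Lean on these libraries where they do the work, as an engineer would, in place of code of your own. Each camera call takes 0.05 s, during which the arm holds its last target. There are 200 camera calls.

## Working session

There is one attempt and no reset: what is moved stays moved. The work goes in short steps, each a Python script; the robot and the scene stay as the last script left them, time stands still between calls to the robot, and variables do not carry over. Pictures are saved under pics/ and viewed, at most 10 in all, crops included, and the job is handed in when it is done.

```bash
mkdir -p pics; ls; cat > h.py <<'E'
import numpy as np, cv2
from rig import env, command_gripper, viewer, job, boxes_of, landmark_of
W,H=640,480
def ray(cam,uv):
    p=viewer.camera_params(cam);R=np.array(p["R"]);t=np.array(p["t"])
    d=R.T@np.array([(uv[0]-p["cx"])/p["fx"],(uv[1]-p["cy"])/p["fy"],1.]);return -R.T@t,d
def at_z(cam,uv,z):
    c,d=ray(cam,uv);return c+d*(z-c[2])/d[2]
def proj(cam,X):
    p=viewer.camera_params(cam);c=np.array(p["R"])@np.array(X)+np.array(p["t"])
    return np.array([p["fx"]*c[0]/c[2]+p["cx"],p["fy"]*c[1]/c[2]+p["cy"]])
def save(n,im): cv2.imwrite(f"pics/{n}.png",im[:,:,::-1])
E
python3 - <<'E'
from h import *
a=viewer.snapshot("scene");b=viewer.snapshot("top")
save("scene",a);save("top",b)
for cam in("scene","top"):
    p=viewer.camera_params(cam);print(cam,p["fx"],(-np.array(p["R"]).T@p["t"]).round(3))
    for th in["locker","door","door_grip","door_knuckle","rack","hinge_nominal","upper_pin_nominal","bumper","door_free_edge","amber_bottle","timer","beaker"]:
        L=landmark_of(cam,th)
        print(th,[(round(x["at"][0]*W,1),round(x["at"][1]*H,1),round(x["conf"],2)) for x in L[:3]])
print(env.current_t())
E
```

```text
pics
scene 610.5114068228861 [-0.806 -1.013  0.964]
locker [(397.0, 311.1, 0.62)]
door [(163.0, 266.9, 0.93), (343.6, 279.2, 0.63), (322.1, 260.7, 0.55)]
door_grip [(177.7, 224.9, 0.67), (313.2, 231.3, 0.57)]
door_knuckle [(340.2, 275.4, 0.9), (161.2, 264.4, 0.77), (326.9, 258.2, 0.63)]
rack [(310.6, 270.1, 0.59)]
hinge_nominal [(374.8, 299.1, 0.6)]
upper_pin_nominal [(376.1, 275.0, 0.86), (473.3, 319.9, 0.62)]
bumper []
door_free_edge [(302.7, 259.9, 0.94), (197.4, 247.9, 0.92), (379.5, 268.9, 0.82)]
amber_bottle [(412.2, 299.5, 0.7)]
timer [(418.4, 277.8, 0.68)]
beaker [(473.5, 319.6, 0.71)]
top 494.47363099681723 [0.292 0.115 1.72 ]
locker [(407.5, 243.2, 0.67), (388.2, 249.8, 0.65)]
door [(330.2, 229.5, 0.96), (165.0, 318.1, 0.78), (294.8, 211.0, 0.48)]
door_grip [(356.3, 217.6, 0.88), (170.1, 298.5, 0.82), (295.4, 224.0, 0.78)]
door_knuckle [(163.0, 318.6, 0.77), (293.4, 212.1, 0.66), (330.2, 230.2, 0.55)]
rack [(298.8, 233.1, 0.87)]
hinge_nominal [(386.8, 250.4, 0.59)]
upper_pin_nominal [(390.2, 245.2, 0.76)]
bumper [(428.3, 237.6, 0.84)]
door_free_edge [(191.0, 289.7, 0.73), (368.9, 215.1, 0.69), (301.8, 248.9, 0.49)]
amber_bottle []
timer [(236.1, 230.0, 0.75)]
beaker [(469.3, 226.4, 0.76)]
1.3
```

View pics/scene.png

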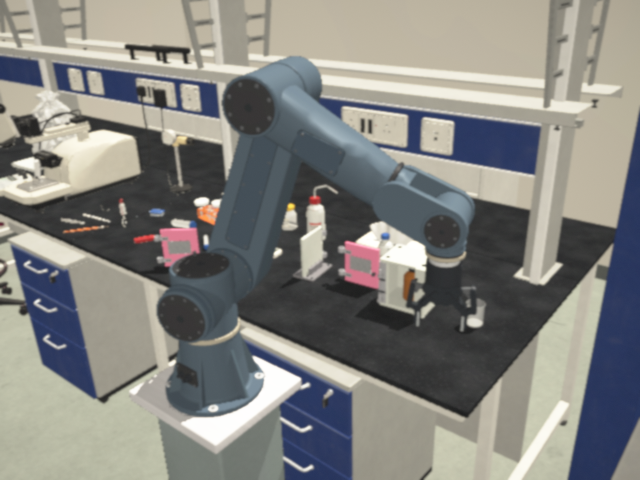

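View pics/top.png

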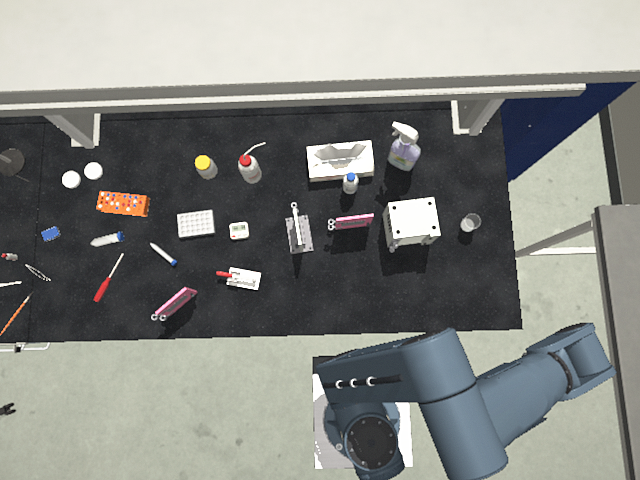

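Look-alikes for the door: the pink doors at top (175,303) and (350,222), and the white one in the rack at top (297,230), which is scene (312,252). I choose the white one and check it in a close crop.

```bash
python3 - <<'E'
from h import *
b=viewer.snapshot("top")
save("crop1",cv2.resize(b[185:275,280:480],None,fx=4,fy=4,interpolation=cv2.INTER_CUBIC))
for uv,z in [((295,208),.11),((299,248),.148),((297,228),.148),((299,233),0)]: print(uv,at_z("top",uv,z).round(3))
for uv in [(390,245)]: print(at_z("top",uv,.114).round(3))
for uv in [(384,202),(432,198),(439,234),(391,239)]: print(at_z("top",uv,.16).round(3))
E
```

```text
(295, 208) [0.699 0.199 0.11 ]
(299, 248) [0.556 0.186 0.148]
(297, 228) [0.622 0.191 0.148]
(299, 233) [0.635 0.192 0.   ]
[ 0.563 -0.111  0.114]
[ 0.697 -0.093  0.16 ]
[ 0.706 -0.249  0.16 ]
[ 0.586 -0.263  0.16 ]
[ 0.575 -0.109  0.16 ]
```

View pics/crop1.png

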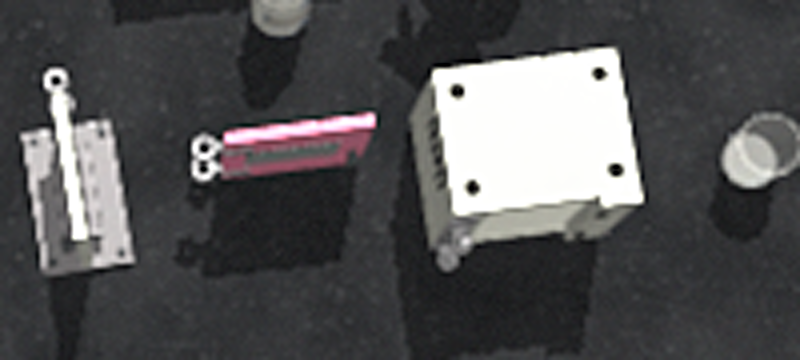

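The crop confirms it: the white door stands in the rack with its knuckle at crop (55,80). The pink decoy is at (290,145), and the locker's hinge pins are near (450,250). Next, wrist views from above.

```bash
python3 - <<'E'
from h import *
print(env.current_ee_rot().round(3).tolist(), env.current_t())
p=viewer.camera_params("wrist");print(p["fx"],(-np.array(p["R"]).T@p["t"]-env.current_ee_pos()).round(3),np.array(p["R"]).round(2).tolist())
R=np.array([[1,0,0],[0,-1,0],[0,0,-1.]])
def look(n,pos):
    for RR in (R,R@np.diag([-1,-1,1])):
        q=env.solve_ik(pos,RR); print(None if q is None else np.round(q,0))
    env.move_to(pos,R); im=viewer.snapshot("wrist"); save(n,im)
    p=viewer.camera_params("wrist");print(n,env.current_t(),(-np.array(p["R"]).T@p["t"]).round(3),np.array(p["R"]).round(2).tolist())
    np.savez("pics/"+n,**{k:np.array(v) for k,v in p.items()})
    for th in["locker","door","door_grip","door_knuckle","rack","upper_pin_nominal","bumper","door_free_edge"]:
        print(th,[(round(x["at"][0]*W,1),round(x["at"][1]*H,1),round(x["conf"],2)) for x in landmark_of("wrist",th)[:3]])
look("wl",[0.50,-0.15,0.42]); look("wr",[0.60,0.19,0.42])
E
```

```text
[[0.914, 0.407, -0.0], [0.407, -0.914, 0.0], [0.0, -0.0, -1.0]] 1.35
358.848156336226 [0.069 0.031 0.127] [[0.41, -0.91, 0.0], [-0.87, -0.39, 0.3], [-0.27, -0.12, -0.95]]
[-22.  10.  84.  -0.  86.  68.]
[ -22.   10.   84.   -0.   86. -112.]
wl 3.15 [ 0.576 -0.151  0.547] [[-0.0, -1.0, 0.0], [-0.95, 0.0, 0.3], [-0.3, 0.0, -0.95]]
locker [(345.9, 114.2, 0.91)]
door [(149.8, 65.5, 0.94), (48.3, 16.2, 0.82)]
door_grip [(161.6, 39.9, 0.62)]
door_knuckle [(40.2, 10.6, 0.73), (143.8, 64.1, 0.6)]
rack [(73.5, 79.9, 0.96), (49.8, 16.6, 0.74)]
upper_pin_nominal [(287.1, 135.3, 0.64)]
bumper [(396.3, 119.1, 0.7)]
door_free_edge [(47.6, 129.8, 0.91), (234.0, 41.9, 0.71)]
[ 13.  23.  67.  -0.  90. 103.]
[ 13.  23.  67.  -0.  90. -77.]
wr 4.9333 [0.676 0.188 0.547] [[-0.0, -1.0, 0.0], [-0.95, 0.0, 0.3], [-0.3, 0.0, -0.95]]
locker [(568.6, 184.6, 0.75)]
door [(388.9, 139.3, 0.92), (309.6, 97.7, 0.64)]
door_grip [(311.8, 165.0, 0.76), (485.5, 137.4, 0.64), (0.0, 340.2, 0.61)]
door_knuckle [(392.8, 141.3, 0.97), (304.5, 98.3, 0.76), (37.0, 324.7, 0.72)]
rack [(315.8, 151.6, 0.74)]
upper_pin_nominal [(562.1, 217.9, 0.65)]
bumper []
door_free_edge [(320.5, 205.9, 0.73), (510.3, 129.8, 0.59)]
```

```bash
python3 - <<'E'
import cv2,numpy as np
a=cv2.imread("pics/wl.png")[20:220,220:470];b=cv2.imread("pics/wr.png")[60:260,250:390]
r=lambda x:cv2.resize(x,None,fx=2.05,fy=3-0.95,interpolation=cv2.INTER_CUBIC)
cv2.imwrite("pics/both.png",np.hstack([r(a),r(b)]));print(r(a).shape,r(b).shape)
E
```

```text
(410, 512, 3) (410, 287, 3)
```

View pics/both.png

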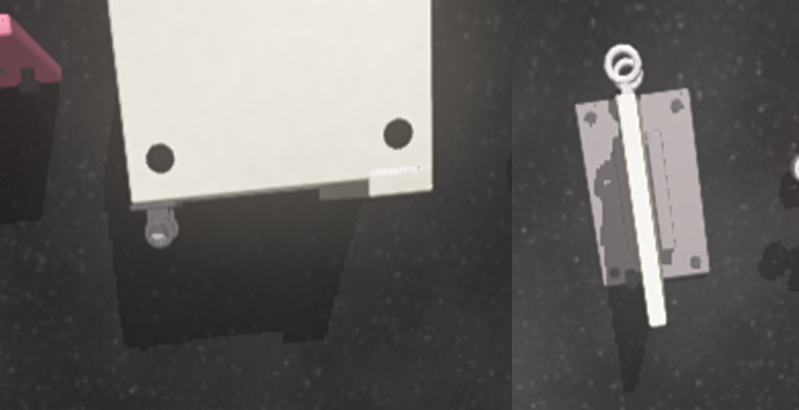

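The left crop shows the locker's front roof corners at wl (284,121) and (431,113), and the upper pin at wl (297,135.6). The right crop shows the knuckle ring at wr (304,90) and the door's top edge running from wr (306,105) to (321,218).

```bash
python3 - <<'E'
import numpy as np
def at(n,cr,off,z):
    p=np.load("pics/"+n+".npz");R=p["R"];t=p["t"];uv=np.array(cr)/2.05+off
    d=R.T@np.array([(uv[0]-p["cx"])/p["fx"],(uv[1]-p["cy"])/p["fy"],1.]);c=-R.T@t
    return c+d*(z-c[2])/d[2]
L=(220,20)
a=at("wl",(132,206),L,.16);b=at("wl",(432,191),L,.16);pin=at("wl",(158,237),L,.134)
print("corners",a,b,np.linalg.norm(a-b));y=(a-b)/np.linalg.norm(a-b);x=np.array([y[1],-y[0],0]);o=(a+b)/2
print("yaw",np.degrees(np.arctan2(-y[0],y[1])),"pin",pin,"in locker",(pin-o)@x,(pin-o)@y)
h=o+x*-.016+y*.075;print("nominal",h)
Rr=(250-512/2.05,60)
k=at("wr",(622,62),Rr,.124);e0=at("wr",(626,93),Rr,.148);e1=at("wr",(657,325),Rr,.148)
print("knuckle",k,"edge",e0,e1,np.linalg.norm(e0-e1));d=e0-e1
print("door panel yaw",np.degrees(np.arctan2(d[1],d[0])),"mid",(e0+e1)/2,"k-mid",np.linalg.norm((k-(e0+e1)/2)[:2]))
E
```

```text
corners [ 0.57579561 -0.11710356  0.16      ] [ 0.58273907 -0.26675911  0.16      ] 0.14981653696839003
yaw 2.6564047987532526 pin [ 0.55976007 -0.12842846  0.134     ] in locker -0.01654317657784088 0.06433873073746076
nominal [ 0.55980855 -0.11775347  0.16      ]
knuckle [0.7081188  0.20325044 0.124     ] edge [0.69154824 0.2005554  0.148     ] [0.56875677 0.1846033  0.148     ] 0.1238233251072683
door panel yaw 7.40195888809334 mid [0.63015251 0.19257935 0.148     ] k-mid 0.07869316703954808
```

```bash
cat >> h.py <<'E'
def down(yaw):
    c,s=np.cos(np.radians(yaw)),np.sin(np.radians(yaw)); return np.array([[c,s,0],[s,-c,0],[0,0,-1.]])
E
python3 - <<'E'
from h import *
R=down(7.4);g=np.array([.6302,.1926,.138])
env.move_to(g+[0,0,.09],R)
print(env.move_linear(g,speed=.1,max_force=15))
command_gripper(0.0,f_grip=50); print("w",env.current_grip_width(),env.current_grip_force(),env.current_ee_pos())
f0=env.current_force()
env.move_linear(g+[0,0,.165],speed=.12); print("df",env.current_force()-f0,env.current_grip_width())
R2=down(2.66);x=R2[:,0]
pin=np.array([.5598,-.1284,0])
t=pin-x*(.078+.06);t[2]=.30
env.move_linear(t,speed=.25,rotation=R2)
t[2]=.144+.036
env.move_linear(t,speed=.12)
print(env.current_ee_pos(),env.current_t(),env.current_grip_width(),env.current_force())
im=viewer.snapshot("wrist");save("w1",im);p=viewer.camera_params("wrist");np.savez("pics/w1",**{k:np.array(v) for k,v in p.items()})
kn=env.current_ee_pos()+x*.078
for n,X in (("kn top",(kn[0],kn[1],.124+.042)),("pin",(pin[0],pin[1],.134))): print(n,proj("wrist",X))
for th in ("upper_pin_nominal","door_knuckle","door_grip"): print(th,[(np.array(l["at"])*[W,H],l["conf"]) for l in landmark_of("wrist",th)[:2]])
E
```

```text
False
w 0.008876284301181562 49.4843316078186 [0.63027958 0.19265496 0.13816341]
df [ 0.0593035   0.54673093 -3.84652314] 0.00882581460186105
[ 0.42232349 -0.13491293  0.1805773 ] 12.2333 0.009192632692107735 [ 0.51194149  0.20537231 -3.5101469 ]
kn top [316.60523291 115.28079827]
pin [316.20492608 -36.58548828]
upper_pin_nominal [(array([402.624,   6.816]), 0.16)]
door_knuckle [(array([315.008, 114.   ]), 0.8), (array([400.576,   4.416]), 0.72)]
door_grip [(array([316.672, 338.016]), 0.64)]
```

View pics/w1.png

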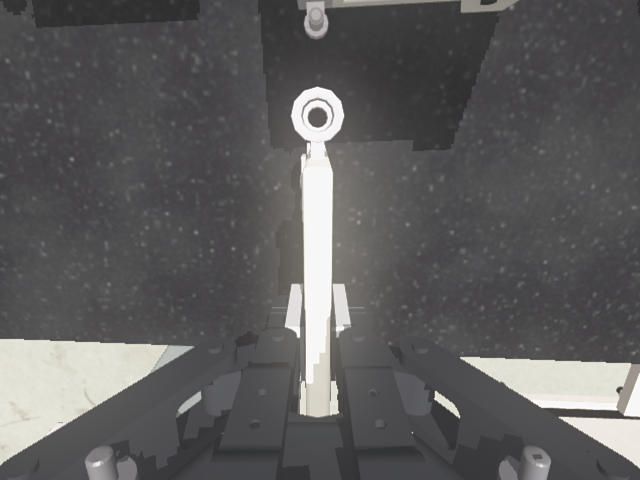

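The view shows the held door with its knuckle ring at (317.5,116). The pin at (316,13) must be the lower one, because the upper pin and roof lie out of view.

```bash
python3 - <<'E'
from h import *
print("lower pin proj",proj("wrist",(.5598,-.1284,.05)),"shoulder",proj("wrist",(.5598,-.1284,.03)))
print("pin from px",at_z("wrist",(316,13),.05))
print("knuckle",at_z("wrist",(317.5,116),.1665),"expected",env.current_ee_pos()+down(2.66)[:,0]*.078)
im=cv2.imread("pics/w1.png");save("c2",np.hstack([cv2.resize(im[:60,276:356],None,fx=5,fy=5,interpolation=cv2.INTER_CUBIC)[:, :,::-1],cv2.resize(im[85:145,278:358],None,fx=5,fy=5,interpolation=cv2.INTER_CUBIC)[:,:,::-1]]))
E
```

```text
lower pin proj [316.66136151  18.47759387] shoulder [316.70800377  26.40860549]
pin from px [ 0.56282244 -0.1278457   0.05      ]
knuckle [ 0.49982154 -0.13161916  0.1665    ] expected [ 0.50006017 -0.13127231  0.1804434 ]
```

View pics/c2.png

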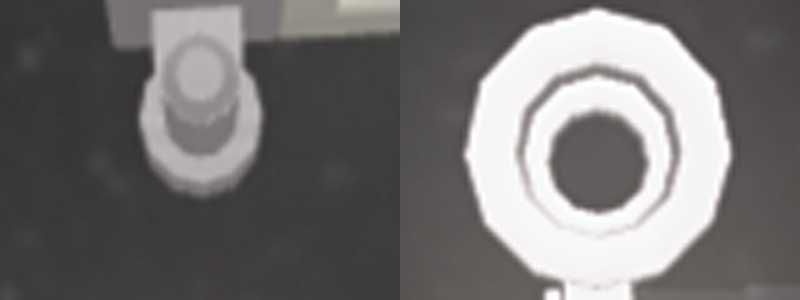

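```bash
python3 - <<'E'
from h import *
p=env.current_ee_pos()
print(env.move_linear(p+[.0603,.0035,-.006],speed=.06,max_force=8),env.current_ee_pos(),env.current_force(),env.current_t())
im=viewer.snapshot("wrist");save("w2",im)
q=env.current_ee_pos();k=q+down(2.66)[:,0]*.078
print(proj("wrist",(k[0],k[1],q[2]-.014)))
save("c3",cv2.resize(im[60:180,240:400],None,fx=5,fy=5,interpolation=cv2.INTER_CUBIC))
E
```

```text
False [ 0.48217164 -0.13138363  0.17444307] [ 0.60971719 -0.56037796 -3.16268952] 13.6
[316.56954526 115.20252741]
```

View pics/c3.png

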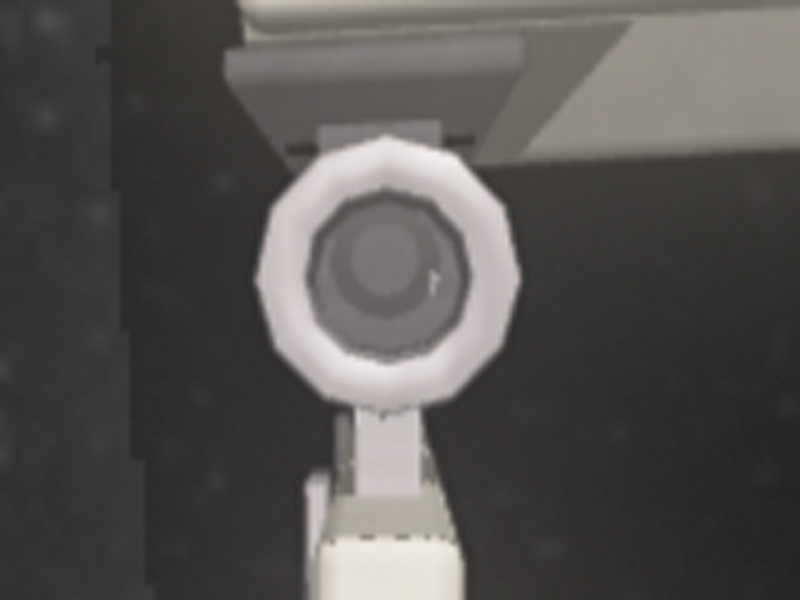

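Through the bore I see the pin top at about (316.6,112.8), and the ring centre at (317.6,114.6). They are nearly aligned; I turn that into millimetres and lower it with force guarding.

```bash
cat > lower.py <<'E'
from h import *
z0=.144
p=env.current_ee_pos()
d=at_z("wrist",(316.6,112.8),.134)-at_z("wrist",(317.6,114.6),p[2]-.014);d[2]=0
print("corr mm",d*1e3)
p=p+d;env.move_linear(p,speed=.03,max_force=8)
f0=env.current_force()
offs=[(0,0)]+[(r*np.cos(a),r*np.sin(a)) for r in(.0012,.0024) for a in np.arange(6)*np.pi/3]
for i,(dx,dy) in enumerate(offs):
    b=p+[dx,dy,0]
    if i: c=env.current_ee_pos();env.move_linear([c[0],c[1],.1685],speed=.05);env.move_linear([b[0],b[1],.1685],speed=.03)
    hit=env.move_linear([b[0],b[1],z0-.004],speed=.03,max_force=6)
    e=env.current_ee_pos();print(i,np.round([dx*1e3,dy*1e3],1),hit,e,env.current_force()-f0,env.current_t())
    if e[2]<z0+.004: break
    if env.current_t()>30: break
E
python3 lower.py
```

```text
corr mm [1.12532626 0.48234123 0.        ]
0 [0. 0.] True [ 0.48305675 -0.13087653  0.14320993] [-1.04389137  0.58856889  6.13093845] 14.85
```

It slid down to the seat height (TCP 0.143, 0.144 expected) with only 6 N. I release it and check.

```bash
python3 - <<'E'
from h import *
command_gripper(.03);command_gripper(.085)
p=env.current_ee_pos();env.move_linear(p+[0,0,.09],speed=.1);env.hold(.5)
im=viewer.snapshot("wrist");save("w3",im)
print(env.current_t(),env.current_force(),"axis top",proj("wrist",(.5611,-.1278,.130)),"grip", proj("wrist",(p[0],p[1],.154)))
for th in ("door_knuckle","door_grip"): print(th,[(np.array(l["at"])*[W,H],l["conf"]) for l in landmark_of("wrist",th)[:2]])
E
```

```text
17.3667 [-0.12256105 -0.53699797  0.50363476] axis top [318.41911741 115.60605634] grip [317.12033006 250.90477211]
door_knuckle [(array([317.12 , 250.416]), 0.48)]
door_grip [(array([316.416, 249.696]), 0.66)]
```

View pics/w3.png

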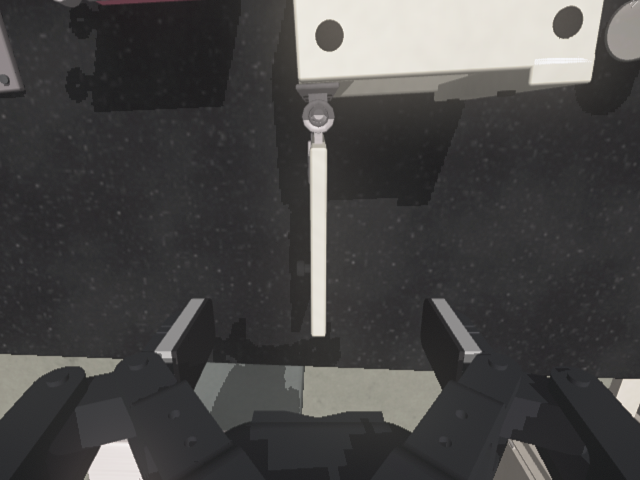

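The door hangs square on the pin, with the knuckle at (318,115) and the knob on its left side at (303,268). Now I push it shut from the +y side.

```bash
python3 - <<'E'
from h import *
ax=np.array([.5611,-.1278,0]);B=2.66
xL=np.array([np.cos(np.radians(B)),np.sin(np.radians(B)),0]);yL=np.array([-xL[1],xL[0],0])
def pose(a,s,r=.112,z=.125):
    A=np.radians(a);u=-np.cos(A)*yL-np.sin(A)*xL;n=-np.cos(A)*xL+np.sin(A)*yL
    q=ax+r*u+s*n;q[2]=z;return q,down(B+90-a)
p,R=pose(90,.06,z=.24);env.move_linear(p,speed=.15);command_gripper(0.)
p,R=pose(90,.06);env.move_linear(p,speed=.15,max_force=10)
p,R=pose(90,.026);env.move_linear(p,speed=.08,max_force=5)
for a in range(80,-1,-10):
    if a==0: break
    p,R=pose(a,.022);h=env.move_linear(p,speed=.08,rotation=R,max_force=8)
    if h: print("hit",a,env.current_force())
print(env.current_ee_pos(),env.current_t())
f0=env.current_force()
p,R=pose(0,.022);env.move_linear(p,speed=.03,rotation=R,max_force=8)
print(env.current_force()-f0,((env.current_ee_pos()-ax)@xL))
p,R=pose(0,.012);h=env.move_linear(p,speed=.01,max_force=5)
print(h,env.current_force()-f0,((env.current_ee_pos()-ax)@xL),env.current_t())
env.hold(.3)
p,R=pose(0,.03);env.move_linear(p,speed=.008)
p,R=pose(0,.09);env.move_linear(p,speed=.08)
p[2]=.28;env.move_linear(p,speed=.2)
env.hold(.3)
im=viewer.snapshot("wrist");save("w4",im)
p,R=pose(0,.20,z=.32);env.move_to(p,down(B));
im=viewer.snapshot("wrist");save("w5",im);print(env.current_t(),proj("wrist",(*(ax+-.14*yL)[:2],.154)))
E
```

```text
[ 0.52430989 -0.23556829  0.12475645] 23.5833
[0.28076866 0.29317876 1.26454614] -0.0222050027397245
True [-1.25539209 -0.79915077  4.74875238] -0.022051859860546266 24.7333
29.6667 [358.80874034 -71.77538167]
```

View pics/w5.png

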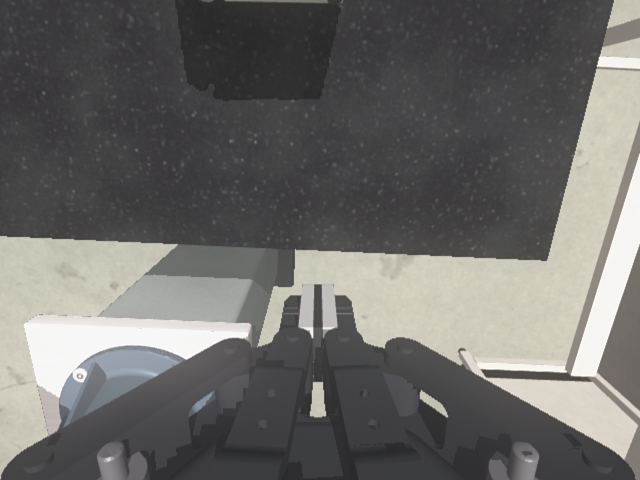

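That view is too far back and shows only the bench and base. I'll look from above the locker front, combined with a top-camera crop.

```bash
python3 - <<'E'
from h import *
t=viewer.snapshot("top")
env.move_to([.44,-.19,.40],down(2.66))
im=viewer.snapshot("wrist")
a=cv2.resize(im[20:220,190:440],(500,400),interpolation=cv2.INTER_CUBIC)
b=cv2.resize(t[200:270,375:447],(300,292),interpolation=cv2.INTER_CUBIC)
save("fin",np.hstack([a,np.vstack([b,np.zeros((108,300,3),np.uint8)])]))
B=np.radians(2.66);xL=np.array([np.cos(B),np.sin(B),0]);yL=np.array([-xL[1],xL[0],0]);ax=np.array([.5611,-.1278,0])
for ang in(0,10,20,30):
    A=np.radians(ang);u=-np.cos(A)*yL-np.sin(A)*xL
    X=ax+.14*u;X[2]=.154;print(ang,(proj("wrist",X)-[190,20])*2)
print(env.current_t())
E
```

```text
0 [430.71995267  93.27346998]
10 [422.60351049 148.25003028]
20 [406.43820564 199.37771069]
30 [383.12914937 245.51302723]
30.325
```

View pics/fin.png

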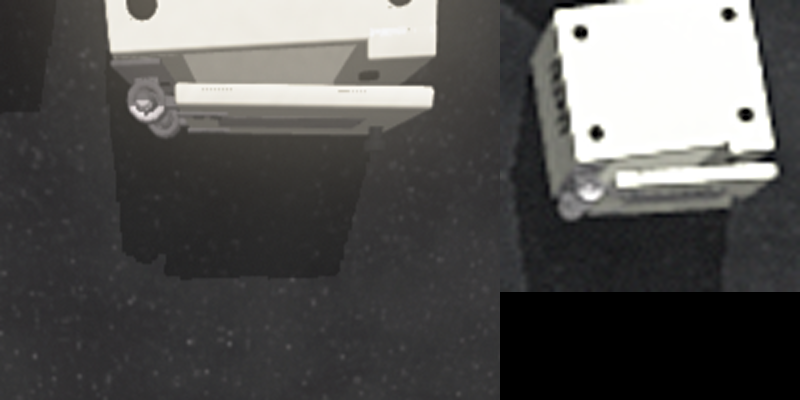

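The door is shut: in the left crop its top edge ends at (433,97), within about 2 mm of the computed shut position (431,93). It hangs on the pins and nothing touches it.

```bash
python3 -c "
from h import *
print(job.finish_job())"
```

```text
the job is handed in; nothing more can be done
None
```

I hung the white door on both hinge pins, let go of it standing square, pushed it shut to within about 2 mm of fully closed by the last picture (about 18 mm in front of the locker, limit 26), and handed the job in at about 30 s; no verdict was returned.

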